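Shift the jar mill into third gear

ROBOT

A 7-joint arm with a two-finger parallel gripper is mounted at the origin on the work surface. World frame = base frame: x ahead of the robot, y to its left, z up, the work surface at z = 0. Lengths are in mm, angles in rad, forces in N, time in s.
With the tool pointing down it reaches from about 350 to 900 mm from the base axis. Payload 7.2 kg.
Tool frame: the origin (TCP) lies on the centre line of the jaws, within the pads' length; the fingertips stand 14 mm ahead of it and the grasp point (between the pads) lies 5 mm behind it; z points along the fingers, y is the line along which they close (so a half turn about z gives the same grasp; the last joint's range is limited). The gripper opens to 88 mm and grips with 3 to 60 N. Pads are 20 mm wide; open, the fingers measure 115 mm over their backs; the gripper's body (75 mm by 178 mm) begins 61 mm behind the grasp point.
Start: joints at [-1.238, 0.411, -0.013, 1.596, 0.006, 1.134, -0.082], TCP at [243.856, 575.467, 236.653] pointing down, gripper open.
Joint ranges: [-2.95, 2.95], [-0.29, 1.99], [-1.47, 1.44], [0.14, 2.54], [-1.03, 4.17], [0.13, 1.85], [-2.86, 2.86]. Speed limits (rad/s): [2.39, 2.39, 3.01, 3.01, 3.14, 3.14, 3.14].

INTERFACE

Orientations are given as a unit quaternion [w, x, y, z].
In Python, from rig import bot, camera, camera_model gives the robot as it stands. The module is installed in compiled form; this text tells all that it offers.
- The arm moves only by the tool jog_arm, never from a script. Its argument "moves" is one flat list of numbers, 5 for each row, row after row: the shift along the world's x, y, z in mm, then the turn about the world's z in rad, then the opening, from 0 (shut) to 1 (fully open). A call has exactly 10 rows; each row is the pose to reach, as a shift and turn from the pose commanded when the call began; what a row does not reach only later rows make up. A row lasts 1/8 s, in which the tool goes at most 62.5 mm and 10.7 degrees, less where a joint would pass 70% of its speed; a pose out of reach is approached as far as the arm can. A call with a gripper value outside its range is refused whole. The fingers move at their own pace and stop on an object; "newtons" is the grip in N (left out, the last holds). Time passes only in rows, so rows that repeat a pose let the fingers close, or fill a call up. It gives the time, the measured TCP pose, the force, the opening and the grip force at its end, in the units of the state.
- bot.observe(): the state, without advancing time (a new reading comes with each control period).
- camera(name): name is "scene" or "top" or "wrist"; returns the picture (420x560x3 uint8, blue, green, red); there is no depth.
- camera_model(name): a dict with "K" (3x3 intrinsics, pixels), "dist" ([k1, k2, p1, p2, k3] as OpenCV has them; the pictures are not rectified), "R" (3x3) and "t" (3): a world point X has camera coordinates R X + t; the wrist camera has in their place "hand_eye" (4x4, takes a point from camera to tool coordinates, whose origin is the TCP and whose axes are the flange's). Camera axes: x right, y down, z forward; pixel columns grow to the right and rows downward; lengths in mm; the calibration is good to about 2 mm. A picture is of the moment at which its call begins: read the wrist's pose just before it. camera_model takes no time and is no camera call.
- bot.finish_job(): hands the job in; it is judged then, once.
The state is a dict: "t": time; "joint_positions": joint angles; "joint_vel": joint speeds; "effort": joint torques, N m; "tool_pos": TCP position; "ee_rot": TCP orientation; "wrist_force": force on the tool from outside, world axes, zero at the start; "wrist_torque": the same for the moment, N m; "finger_gap": finger opening in mm; "finger_force": force on a finger pad.
Only numpy, scipy, OpenCV 4.12 (cv2) and the standard library are available. Lean on these libraries where they do the work, as an engineer would, in place of code of your own. Each camera call takes 0.05 s, during which the arm holds its last target. There are 200 camera calls.

TASK

The jar mill is switched off, with its gear lever somewhere on the first-and-second side (left) of the H-shaped gate. Put it in third for the next run: push the lever with your fingertips to neutral if it is in a gear, then across to the right, then forward (away from you) until it is fully home in the far right slot, and take your hand away. Do not grip the lever or force it, and leave the jar on the rollers and everything standing around as it is.

Things in the scene. Friction and masses are not known exactly. Their poses are not given: they have to be found in the camera images.
- mill: Grey bench jar mill, fixed. Origin on the table straight below the lever's pivot; x forward (away from the operator, who stands at the robot), y left, z up. Base plate x +-120 mm, y -115 to 430. Gearbox x +-105, y +-95, top z 125. Motor on the right end to y -262, top z 163. Chain guard y 91 to 115, top z 147. Rollers carrying the jar, y 117 to 418, x +-100, top z 120.
- gate (a point): Middle of the H gate, on top of the steel gate plate (90 x 86 mm, z 155, 70 above the pivot); axes as the mill's. Neutral passage left-right, 17 mm wide; slots fore-aft 13.5 mm left and right of here: first far left, second near left, third far right, fourth near right. Solid round-nosed tongues part the slots: the 10 mm stem changes sides only with the knob within about 8 mm of neutral.
- knob (a point): Centre of the black ball knob, 40 mm in diameter, on the gear lever, 160 mm above the lever's pivot (pivot at mill x 0, y 0, z 85 mm), so 245 mm above the table when upright. It moves with the lever. Below the knob is a steel stem 12 mm thick (10 mm at the gate).
- lever_across (a joint): Left-right tilt of the gear lever (rad): 0 upright, positive = knob to the right (mill -y). End stops -0.205 and 0.205; about -0.2 in the first/second slots, +0.2 in the third/fourth (play 0.03), that is knob 32 mm left or right of the middle. Stays where it is left; 2 to 3 N at the knob moves it.
- lever_fore (a joint): Fore-aft tilt of the gear lever (rad): 0 neutral, positive = knob forward (mill +x). End stops -0.25 and 0.25, fully home in a slot: knob 40 mm forward or back of neutral. Stays where it is left; 2 to 3 N at the knob moves it. It starts anywhere from first (0.24) through neutral to second (-0.24), on the left side.
- lever_far: Far side (mill +x) of the lever: that side of the knob and of the stem. Origin at the lever's pivot. Pressing two opposite sides at once is a grip.
- lever_near: Near side (mill -x) of the lever, likewise.
- lever_left: Left side (mill +y) of the lever, likewise.
- lever_right: Right side (mill -y) of the lever, likewise.
- jar: Loose closed steel jar, 110 mm in diameter, 190 mm long, lying along the mill's y on the two rollers; origin at its centre; top about 207 mm above the table.
- vial: Loose small white vial, 28 mm in diameter, 58 mm tall, standing on the near right corner of the gearbox top (its top 183 mm above the table); origin under its centre.
- pipette_aid: Loose grey and black pipette controller, 182 mm long, 43 mm thick, lying on the table before the mill; origin under its middle.
- dish: Loose glass dish, 92 mm in diameter, 15 mm high, on the table before the mill; origin under its centre.
- carton: Loose white carton 45 x 110 x 42 mm high, on the table before the rollers; origin under its centre.
- sample_can: Loose open steel sample can with a wire bail, 80 mm in diameter, 100 mm high, on the table before the motor; origin under its centre.
- sample_bottle: Loose white bottle with a screw cap, 60 mm in diameter, 135 mm tall, on the table before the motor; origin under its centre.

How it is judged (in metres and radians):
On the way, in this order (a step that is already met when the one before it is completed fails the run):
1. the lever is across on the right-hand side, in neutral (value of joint lever_across above 0.14 rad and value of joint lever_fore between -0.13 and 0.13 rad), for 0.02 s.
2. the lever is fully home in third (value of joint lever_fore above 0.21 rad and value of joint lever_across above 0.14 rad), for 0.2 s.
At the end, for the whole second after the job is handed in: The lever rests in the third (far right) slot, pushed at least 0.21 of 0.25 rad forward (knob within about 6 mm of the end of its travel) and more than 0.14 rad to the right, and is at rest (all of step 2 and velocity of joint lever_fore between -0.05 and 0.05 rad/s); the robot touches nothing.
It fails at once if the lever is gripped (the fingers press two opposite sides of it at once, over 1.5 N each) ((contact force between the fingers and lever_far above 1.5 N and contact force between the fingers and lever_near above 1.5 N) or (contact force between the fingers and lever_left above 1.5 N and contact force between the fingers and lever_right above 1.5 N)).
It fails at once if the lever is forced (over 50 N on one side of it) (contact force between anything else and lever_far above 50 N or contact force between anything else and lever_near above 50 N or contact force between anything else and lever_left above 50 N or contact force between anything else and lever_right above 50 N).
It fails at once if the jar on the rollers is lifted or shifted by more than 25 mm (distance of jar from where it was at the start of the episode above 0.025 m).
It fails at once if something standing around is lifted or shifted by more than 25 mm (distance of any of vial, pipette_aid, dish, carton, sample_can, sample_bottle from where it was at the start of the episode above 0.025 m).
It fails at once if something standing around is knocked over (angle between any of vial, sample_can, sample_bottle's own z axis and vertical above 0.5 rad).
It also fails if it takes over 56 s, if anything falls off the work surface, if the arm or the gripper's body presses on something with over 40 N, if the wrist force passes 120 N, or if a joint passes its speed limit or range.

## Working session

There is one attempt and no reset: what is moved stays moved. The work goes in short steps, Python scripts to look and compute and a tool call to move; the robot and the scene stay as the last step left them, time stands still between calls to the robot, and variables do not carry over. Pictures are saved under pics/ and viewed, at most 10 in all, crops included, and the job is handed in when it is done.

Besides the shell and the picture viewer there is one more tool, called as a command line: name --argument value ..., lists and objects as JSON in quotes. jog_arm: Moves the arm, as the interface text tells. Its arguments: {"type":"object","properties":{"moves":{"type":"array","items":{"type":"number"}},"newtons":{"type":"number"}},"required":["moves"]}

```bash
mkdir -p pics; python3 - <<'E'
from rig import bot,camera,camera_model
import cv2,numpy as np
s=bot.observe();print(s)
for n in("scene","top"):
    im=camera(n);cv2.imwrite(f"pics/{n}0.png",im)
    m=camera_model(n);print(n,{k:np.round(v,3).tolist() for k,v in m.items()})
E
```

```text
{'t': 0.0, 'joint_positions': array([-1.23819357,  0.41188177, -0.01271555,  1.59704844,  0.005604  ,
        1.13430642, -0.0821717 ]), 'joint_vel': array([-0.0003913 ,  0.00034045,  0.00030053,  0.00168415,  0.00130248,
       -0.00112959,  0.00087873]), 'effort': array([ 1.20181921e-04, -5.87977159e+01,  6.41525723e-01, -2.91064578e+01,
       -5.38984628e-02,  1.85037620e-02,  1.64403568e-04]), 'tool_pos': array([243.69426019, 574.99956325, 235.81854853]), 'ee_rot': array([-1.02575555e-04,  1.99034263e-01,  9.79992202e-01, -7.97592789e-04]), 'wrist_force': array([1.05424847, 0.71271912, 0.08119094]), 'wrist_torque': array([ 0.0208185 , -0.01736216, -0.02752942]), 'finger_force': 0.0, 'finger_gap': 87.7517229889121}
scene {'K': [[384.015, 0.0, 277.109], [0.0, 384.015, 215.216], [0.0, 0.0, 1.0]], 'dist': [-0.091, 0.0, 0.0, 0.0, 0.0], 'R': [[0.721, 0.693, -0.004], [0.486, -0.51, -0.71], [-0.493, 0.51, -0.705]], 't': [-359.12, -165.123, 1198.611]}
top {'K': [[435.248, 0.0, 283.973], [0.0, 435.248, 208.856], [0.0, 0.0, 1.0]], 'dist': [-0.016, 0.0, 0.0, 0.0, 0.0], 'R': [[0.002, -1.0, 0.018], [-0.983, -0.005, -0.185], [0.185, -0.017, -0.983]], 't': [-41.672, 561.383, 969.929]}
```

View pics/scene0.png

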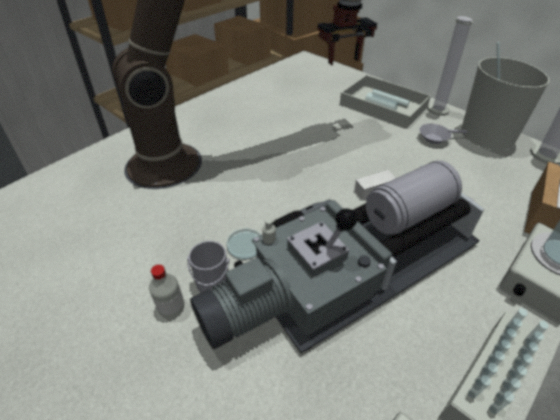

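View pics/top0.png

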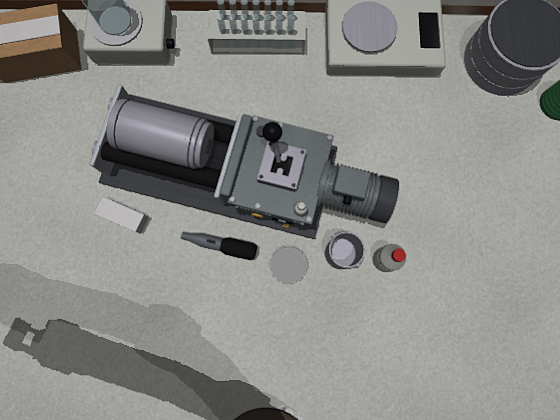

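The scene picture shows the knob at about (345,219) and the gate plate at (318,246). In the top picture the knob is at (272,131) and the gate plate at (283,166). The lever looks to be far left, in first, and the mill is turned about -13°.

```bash
cat > h.py <<'E'
import cv2,numpy as np
from rig import camera_model
def ray(n,uv):
    m=camera_model(n);K,d,R,t=[np.array(m[k],float) for k in("K","dist","R","t")]
    p=cv2.undistortPoints(np.array([[uv]],float),K,d)[0,0]
    return -R.T@t, R.T@np.array([p[0],p[1],1])
def plane(n,uv,z):
    o,v=ray(n,uv);return o+v*(z-o[2])/v[2]
def tri(a,b):
    A=[];y=[]
    for n,uv in(a,b):
        o,v=ray(n,uv);v/=np.linalg.norm(v);P=np.eye(3)-np.outer(v,v);A.append(P);y.append(P@o)
    return np.linalg.lstsq(np.vstack(A),np.hstack(y),rcond=None)[0]
def pix(n,X):
    m=camera_model(n);return cv2.projectPoints(np.array([X],float),cv2.Rodrigues(np.array(m["R"],float))[0],np.array(m["t"],float),np.array(m["K"],float),np.array(m["dist"],float))[0].ravel()
def blob(g,seed,r):
    x,y=seed;n,l,s,c=cv2.connectedComponentsWithStats(g[y-r:y+r,x-r:x+r].astype(np.uint8))
    i=l[r,r];return c[i]+[x-r,y-r],s[i]
E
python3 - <<'E'
from h import *
T=cv2.imread("pics/top0.png");S=cv2.imread("pics/scene0.png")
kt,a=blob(T.max(2)<45,(272,131),25);ks,b=blob(S.max(2)<45,(345,219),20)
print(kt,a,ks,b,"knob",tri(("top",kt),("scene",ks)))
g=T.min(2)[135:200,245:320];gg=(g>125).astype(np.uint8)
c=max(cv2.findContours(gg,0,2)[0],key=cv2.contourArea)+[245,135]
r=cv2.minAreaRect(c);print(r);P=[plane("top",q,155) for q in cv2.boxPoints(r)];print(np.round(P,1),np.mean(P,0))
a=np.hstack([cv2.resize(T[105:205,225:345],None,fx=3.3,fy=3.3,interpolation=2),cv2.resize(S[190:290,270:390],None,fx=3.3,fy=3.3,interpolation=2)])
cv2.imwrite("pics/c.png",a)
E
```

```text
[271.76686831 130.22801303] [   0    0   50   50 2149] [349.51473477 218.11001965] [  8   7  32  25 509] knob [686.81442374 -10.48498818 237.56599016]
((281.05169677734375, 163.7989959716797), (40.51067352294922, 40.372318267822266), 14.420774459838867)
[[608.4  21.3 155. ]
 [696.3   0.7 155. ]
 [674.  -84.6 155. ]
 [586.8 -62.5 155. ]] [641.37314929 -31.24771352 155.        ]
```

View pics/c.png

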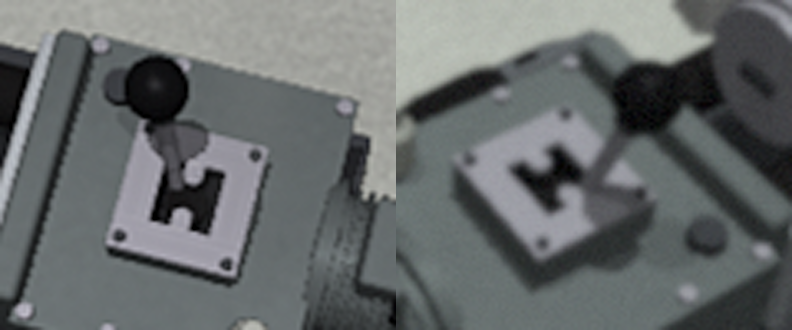

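The left crop (top camera) puts the knob at (272.6,132.3) and the gate centre at (281.8,164.2) in full-image pixels. The right crop (scene camera) puts them at (345.5,219.7) and (317.9,243.6). The stem is in the far-left slot, which is first.

```bash
python3 - <<'E'
from h import *
K=tri(("top",(272.6,132.3)),("scene",(345.5,219.7)));print("knob",K)
G=tri(("top",(281.8,164.2)),("scene",(317.9,243.6)));print("gate",G,plane("top",(281.8,164.2),155),plane("scene",(317.9,243.6),155))
f=lambda x,y:plane("top",(225+x/3.3,105+y/3.3),155)
a=f(236,281)-f(107,250);b=f(269,149)-f(236,281);print(a,b,np.degrees([np.arctan2(-a[0],-a[1])*-1,np.arctan2(b[1],b[0])]))
# mill frame
g=plane("top",(281.8,164.2),155)
for th in (-13,-14.4):
  c,s=np.cos(np.radians(th)),np.sin(np.radians(th));print(th,np.array([[c,s],[-s,c]])@(K-g)[:2])
E
```

```text
knob [682.75579691 -13.3128935  233.24104532]
gate [641.47472598 -32.66127202 150.99702319] [640.07218542 -32.82699775 155.        ] [643.65414817 -35.29150539 155.        ]
[-20.04802924 -83.44401892   0.        ] [ 89.16122654 -21.99369705   0.        ] [-13.50966823 -13.85671162]
-13 [37.19991497 28.61568243]
-14.4 [36.48966696 29.51601531]
```

jog_arm --moves '[10,-15,50,0.02,0,45,-55,70,0.05,0,85,-100,70,0.08,0,125,-145,70,0.12,0,165,-190,70,0.16,0,205,-240,70,0.16,0,245,-285,70,0.16,0,285,-335,70,0.16,0,325,-380,70,0.16,0,360,-425,70,0.16,0]'

```text
t: 1.35
tool_pos: [604.9, 148.6, 306.3]
ee_rot: [-0.0, 0.12, 0.993, -0.0]
wrist_force: [0.6, 0.7, 0.9]
finger_gap: 0.1
finger_force: 0.0
```

jog_arm --moves '[35,-45,0,0,0,70,-90,0,0,0,105,-130,0,0,0,130,-172,0,0,0,130,-172,0,0,0,130,-172,-30,0,0,130,-172,-60,0,0,130,-172,-75,0,0,130,-172,-75,0,0,130,-172,-75,0,0]'

```text
t: 2.6
tool_pos: [734.4, -21.3, 233.0]
ee_rot: [0.001, 0.12, 0.993, 0.0]
wrist_force: [0.3, -0.8, 0.0]
finger_gap: 0.2
finger_force: 0.0
```

```bash
python3 - <<'E'
from h import *
from rig import bot,camera
print(bot.observe()["tool_pos"])
T=camera("top");S=camera("scene")
cv2.imwrite("pics/d.png",np.hstack([cv2.resize(T[85:205,225:345],None,fx=3.3,fy=3.3,interpolation=2),cv2.resize(S[170:290,280:400],None,fx=3.3,fy=3.3,interpolation=2)]))
E
```

```text
[734.40198721 -21.28500161 233.02788308]
```

View pics/d.png

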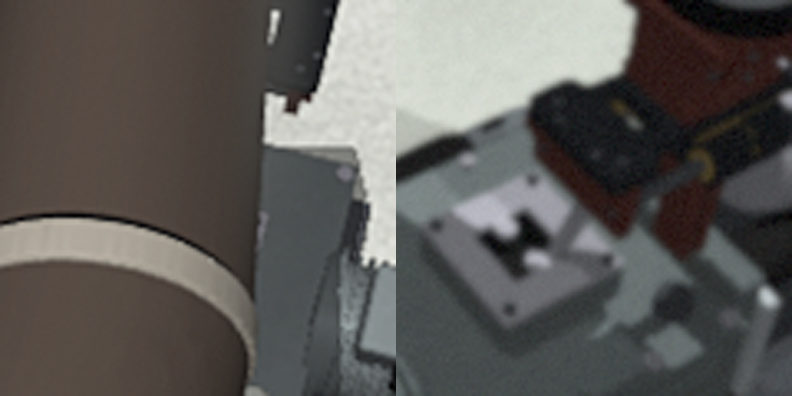

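The arm hides the lever in the top view. In the scene crop, two dark red prongs of the gripper end at about (620,230) and (690,250), with the stem at (575,235).

```bash
python3 - <<'E'
from h import *
for n,X in dict(tip=(734,-21,219),tcp=(734,-21,233),body=(734,-21,299),bl=(734+21,-21+86,299),br=(734-21,-21-86,299),knob=(682,-13,237)).items():
    p=pix("scene",X);print(n,(p-[280,170])*3.3+[396,0])
E
```

```text
tip [677.4892194  237.49130267]
tcp [681.7377644 219.8847106]
body [703.41486454 129.27851614]
bl [829.44092671  65.44750083]
br [560.54261112 201.2364547 ]
knob [612.18199863 158.20166765]
```

jog_arm --moves '[-8,2,0,0,0,-14,3.5,0,0,0,-19,4.5,0,0,0,-25,6,0,0,0,-31,7.5,0,0,0,-37,9,0,0,0,-43,10.5,0,0,0,-49,12,0,0,0,-55,13.5,0,0,0,-55,13.5,0,0,0]'

```text
t: 3.95
tool_pos: [678.1, -7.9, 231.4]
ee_rot: [-0.001, 0.12, 0.993, 0.0]
wrist_force: [2.1, 0.2, 0.5]
finger_gap: 0.3
finger_force: 0.7
```

jog_arm --moves '[10,-2.5,0,0,0,20,-5,0,0,0,26,20,0,0,0,32,45,0,0,0,32,45,0,0,0,15,49,0,0,0,0,53,0,0,0,-17,57,0,0,0,-17,57,0,0,0,-17,57,0,0,0]'

```text
t: 5.2
tool_pos: [662.4, 48.9, 231.9]
ee_rot: [0.0, 0.12, 0.993, -0.0]
wrist_force: [-0.3, -0.6, -0.4]
finger_gap: 0.2
finger_force: 0.0
```

```bash
python3 - <<'E'
from h import *
from rig import bot,camera
p=bot.observe()["tool_pos"];print(p)
S=camera("scene");W=camera("wrist")
cv2.imwrite("pics/e.png",np.hstack([cv2.resize(S[170:290,280:400],(400,400),interpolation=2),cv2.resize(W,(400,300))[:,:] if 0 else cv2.copyMakeBorder(cv2.resize(W,(400,300)),0,100,0,0,0)]))
ex=np.array([.971,-.2385,0]);ey=np.array([.2385,.971,0])
for x in(-10,0,10):
    X=np.array([641,-33.5,245])+x*ex+32*ey;print(x,(pix("scene",X)-[280,170])*3.333, (pix("scene",np.array([641,-33.5,155])+x*.44*ex+13.5*ey)-[280,170])*3.333)
E
```

```text
[662.36230583  48.90358601 231.90926788]
-10 [171.65263558  99.79582153] [138.54874342 227.44786268]
0 [182.86382587 110.12952291] [142.99933938 232.09017492]
10 [194.25806439 120.63778899] [147.47915621 236.76333412]
```

View pics/e.png

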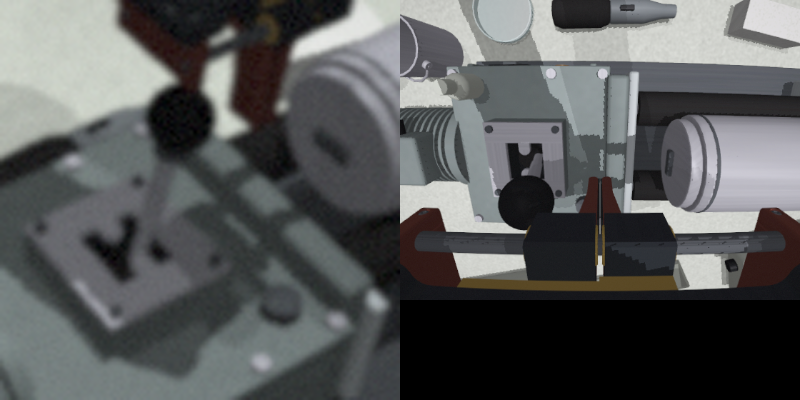

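The knob is at about (181,118) in the scene crop, which is neutral on the left side. The wrist view agrees: the stem is at the neutral passage and the fingers are to the left of the knob. Next I push right.

jog_arm --moves '[-3.5,-14,0,0,0,-5.5,-22,0,0,0,-7.5,-30,0,0,0,-9.5,-38,0,0,0,-11.5,-46,0,0,0,-13,-54,0,0,0,-15,-62,0,0,0,-17,-70,0,0,0,-19,-78,0,0,0,-19,-78,0,0,0]'

```text
t: 6.55
tool_pos: [642.3, -30.5, 231.3]
ee_rot: [-0.0, 0.121, 0.993, -0.0]
wrist_force: [-0.2, -0.1, -0.7]
finger_gap: 0.4
finger_force: 0.2
```

jog_arm --moves '[2,10,0,0,0,5,20,0,0,0,5,20,0,0,0,-20,25,0,0,0,-44,31,0,0,0,-44,31,0,0,0,-51,3,0,0,0,-57,-22,0,0,0,-57,-22,0,0,0,-57,-22,0,0,0]'

```text
t: 7.8
tool_pos: [586.5, -50.2, 231.6]
ee_rot: [0.0, 0.12, 0.993, 0.0]
wrist_force: [-1.0, -0.4, 1.5]
finger_gap: 0.4
finger_force: 0.0
```

```bash
python3 - <<'E'
from h import *
from rig import bot,camera
p=bot.observe()["tool_pos"];print(p)
S=camera("scene");W=camera("wrist")
cv2.imwrite("pics/f.png",np.hstack([cv2.resize(S[170:290,260:380],(400,400),interpolation=2),cv2.copyMakeBorder(cv2.resize(W,(400,300)),0,100,0,0,0)]))
ex=np.array([.971,-.2385,0]);ey=np.array([.2385,.971,0])
for x in(-10,0,10):
    X=np.array([643,-35,242])+x*ex-32*ey;print(x,(pix("scene",X)-[260,170])*3.333)
E
```

```text
[586.53326865 -50.19881828 231.58996345]
-10 [145.01087665 150.35972932]
0 [155.83132026 161.50897264]
10 [166.83863023 172.85327596]
```

View pics/f.png

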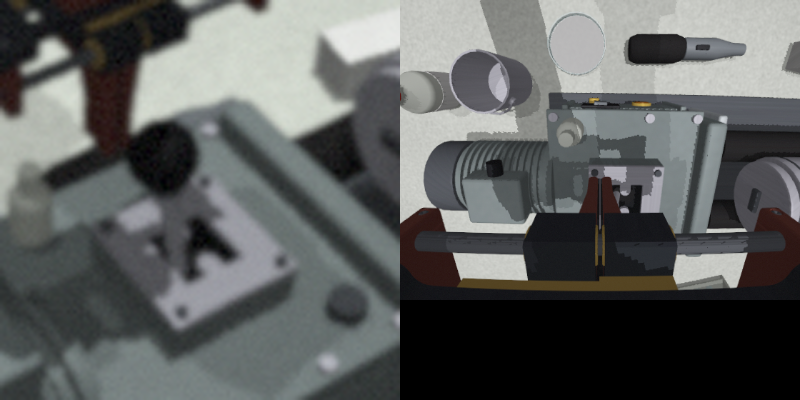

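The knob is at about (162,157), and the stem is in neutral on the right side. The fingers are in place behind the knob, so now I push forward.

jog_arm --moves '[10,-2.5,0,0,0,17,-4,0,0,0,23,-5.5,0,0,0,29,-7,0,0,0,35,-8.5,0,0,0,41,-10,0,0,0,47,-11.5,0,0,0,52,-12.5,0,0,0,55,-13.5,0,0,0,55,-13.5,0,0,0]'

```text
t: 9.15
tool_pos: [640.9, -64.6, 231.3]
ee_rot: [-0.0, 0.12, 0.993, -0.0]
wrist_force: [-1.5, 1.2, -0.4]
finger_gap: 0.2
finger_force: 0.7
```

jog_arm --moves '[1,0,0,0,0,1,0,0,0,0,2,-0.5,0,0,0,2,-0.5,0,0,0,3,-0.5,0,0,0,3,-0.5,0,0,0,3.5,-1,0,0,0,3.5,-1,0,0,0,4,-1,0,0,0,4,-1,0,0,0]'

```text
t: 10.4
tool_pos: [644.7, -65.5, 231.5]
ee_rot: [-0.0, 0.12, 0.993, 0.0]
wrist_force: [-3.1, 1.6, -1.2]
finger_gap: 0.1
finger_force: 1.6
```

jog_arm --moves '[0.5,0,0,0,0,0.5,0,0,0,0,1,0,0,0,0,1,0,0,0,0,1.5,-0.5,0,0,0,1.5,-0.5,0,0,0,2,-0.5,0,0,0,2,-0.5,0,0,0,2,-0.5,0,0,0,2,-0.5,0,0,0]'

```text
t: 11.65
tool_pos: [646.5, -65.9, 231.4]
ee_rot: [-0.0, 0.12, 0.993, 0.0]
wrist_force: [-4.7, 2.2, -3.9]
finger_gap: 0.5
finger_force: 2.6
```

jog_arm --moves '[0.5,0,0,0,0,0.5,0,0,0,0,1,0,0,0,0,1,0,0,0,0,1.5,-0.5,0,0,0,1.5,-0.5,0,0,0,2,-0.5,0,0,0,2,-0.5,0,0,0,2,-0.5,0,0,0,2,-0.5,0,0,0]'

```text
t: 12.9
tool_pos: [648.0, -66.2, 231.2]
ee_rot: [-0.001, 0.12, 0.993, 0.0]
wrist_force: [-6.4, 2.4, -3.9]
finger_gap: 0.1
finger_force: 3.4
```

jog_arm --moves '[-6,1.5,0,0,0,-14,3.5,0,0,0,-30,7,0,0,0,-50,12,0,0,0,-75,18,20,0,0,-110,27,60,0,0,-150,36,70,0,0,-190,46,70,0,0,-220,53,70,0,0,-220,53,70,0,0]'

```text
t: 14.15
tool_pos: [428.1, -13.3, 303.0]
ee_rot: [0.002, 0.12, 0.993, 0.001]
wrist_force: [0.6, 0.3, 0.3]
finger_gap: 0.3
finger_force: 0.0
```

```bash
python3 - <<'E'
from h import *
from rig import bot,camera
s=bot.observe();print(s["tool_pos"],s["wrist_force"])
T=camera("top");S=camera("scene")
cv2.imwrite("pics/g.png",np.hstack([cv2.resize(T[105:225,225:345],(400,400),interpolation=2),cv2.resize(S[170:290,260:380],(400,400),interpolation=2)]))
ex=np.array([.971,-.2385,0]);ey=np.array([.2385,.971,0])
for x in(30,34,40):
    print(x,(pix("top",np.array([641,-33.5,237])+x*ex-31*ey)-[225,105])*3.333,(pix("scene",np.array([643,-35,237])+x*ex-31*ey)-[260,170])*3.333)
E
```

```text
[428.11687878 -13.3153196  302.95499512] [0.62212951 0.3120438  0.33238232]
30 [255.0963305 121.5231126] [190.30260122 201.95017958]
34 [256.66402681 115.30748494] [194.89052272 206.69907101]
40 [259.01035228 106.00472721] [201.83188371 213.88478204]
```

View pics/g.png

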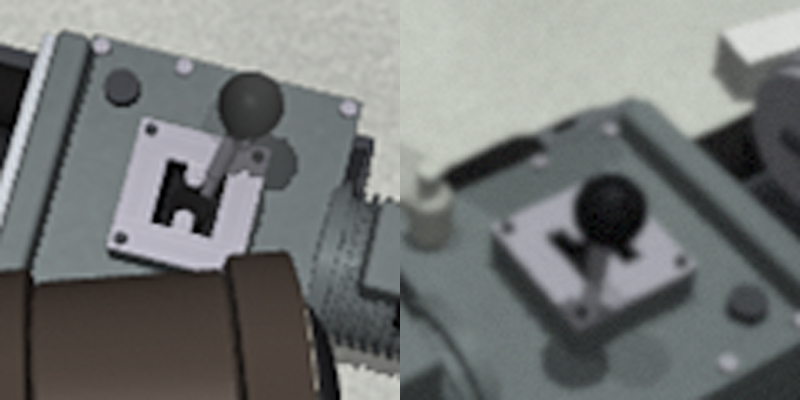

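The top crop shows the knob at (251,106), in the far right slot and about 40 mm forward of neutral, so it is fully home. The scene crop has it at (209,208), which agrees. The vial is still standing and the arm is clear.

```bash
python3 -c "
from rig import bot
print(bot.finish_job())"
```

```text
the job is handed in; nothing more can be done
None
```

The lever went from first through neutral to the right and forward into third, where the last pictures show it fully home; the hand is clear and the job is handed in, but no verdict came back.

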